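# Fit the upper tube plate on the rod of a tube stand

### The arm

A 7-joint arm with a two-finger parallel gripper is mounted at the origin on the work surface. World frame = base frame: x ahead of the robot, y to its left, z up, the work surface at z = 0. Lengths are in mm, angles in rad, forces in N, time in s.
With the tool pointing down it reaches from about 425 to 925 mm from the base axis. Payload 6.8 kg.
Tool frame: the origin (TCP) lies at the very end of the fingers, on their centre line; the grasp point (between the pads) lies 19 mm behind it (grip_depth is the distance from the TCP to the grasp point, in mm); z points along the fingers, y is the line along which they close (so a half turn about z gives the same grasp; the last joint's range is limited). The gripper opens to 88 mm and grips with 3 to 60 N. Pads are 20 mm wide; open, the fingers measure 115 mm over their backs; the gripper's body (75 mm by 178 mm) begins 61 mm behind the grasp point.
Start: joints at [1.058, 0.477, 0.022, 1.555, -0.011, 1.109, -0.083], TCP at [265.85, -620.461, 202.064] pointing down, gripper open.
Joint ranges: [-2.96, 2.96], [-0.34, 2.1], [-1.41, 1.46], [0.24, 2.44], [-1.37, 4.51], [0.17, 1.92], [-2.96, 2.96]. Speed limits (rad/s): [2.39, 2.39, 3.14, 3.14, 3.14, 3.14, 3.14].

### API

Orientations are given as a unit quaternion [x, y, z, w].
In Python, from bench import * gives the robot as it stands.
- The arm moves only by the tool servo_tool, never from a script. Its argument "increments" is a list that holds one entry, the list of rows, each a list of 6 numbers: the shift along the tool's x, y, z in mm, then the turn, a rotation vector about the tool's x, y, z in degrees. A call has exactly 10 rows; each row is the pose to reach, as a shift and turn from the pose commanded when the call began, along the tool's axes at that moment; what a row does not reach only later rows make up. A row lasts 1/12 s, in which the tool goes at most 41.7 mm and 7.16 degrees, less where a joint would pass 70% of its speed; a pose out of reach is approached as far as the arm can. A call with a gripper value outside its range is refused whole. "jaw" is the closure, from -1 (fully open) to 1 (shut), set as the call begins (left out, the last holds). The fingers move at their own pace and stop on an object; "squeeze" is the grip in N (left out, the last holds). Time passes only in rows, so rows that repeat a pose let the fingers close, or fill a call up. It gives the time, the measured TCP pose, the force, the opening and the grip force at its end, in the units of the state.
- sense(): the state, without advancing time (a new reading comes with each control period).
- camera(name): name is "scene" or "top" or "wrist"; returns the picture (384x512x3 uint8, blue, green, red); there is no depth.
- camera_info(name): a dict with "K" (3x3 intrinsics, pixels), "distortion" ([k1, k2, p1, p2, k3] as OpenCV has them; the pictures are not rectified), "eye" and "attitude" of the camera in the world. Camera axes: x right, y down, z forward; pixel columns grow to the right and rows downward; lengths in mm; the calibration is good to about 2 mm. A picture is of the moment at which its call begins: read the wrist's pose just before it. camera_info takes no time and is no camera call; for the wrist camera it gives the pose at the moment of the call.
- finish_job(): hands the job in; it is judged then, once.
Trained networks look in the newest picture that a camera, given by its name, has taken for a name from the list of things; names that differ only in an ending like _2 or _b are one class to them, and where a whole thing is asked for, a point or a joint stands for the part that bears it (a point fixed in the world has none). Each returns a list of dicts, best first, with "conf" (0 to 1); they miss things now and then, are a little off and sometimes report something else, mostly with a low value. They report only what shows in the picture. A call takes as long as a camera call. They do not tell look-alikes from the thing itself.
- spot_in(camera, target): "box" ([centre column, centre row, width, height] in pixels, round what is visible of it).
The state is a dict: "time": time; "joint_positions": joint angles; "dq": joint speeds; "tau": joint torques, N m; "tcp_pos": TCP position; "eef_rot": TCP orientation; "ft_force": force on the tool from outside, world axes, zero at the start; "torque": the same for the moment, N m; "width": finger opening in mm; "grasp_force": force on a finger pad.
Only numpy, scipy, OpenCV 4.12 (cv2) and the standard library are available. Lean on these libraries where they do the work, as an engineer would, in place of code of your own. Each camera call takes 0.05 s, during which the arm holds its last target. There are 200 camera calls.

### The job

Take the blue tube plate off the sloping drying rest by its orange fin and thread it over the steel rod of the tube stand, keeping it level so that it does not bind. Lower it gently all the way, without letting it drop or forcing it, until it lies flat on the collar and the end panel with its fin above the panel and its tube holes straight above the black pads, then let go and draw back. Leave the bottle, the pot and the box of tips where they are.

Things in the scene. Friction and masses are not known exactly. Their poses are not given: they have to be found in the camera images.
- tier: Loose blue tube plate, 160 x 80 x 6 mm, 0.16 kg. Origin: centre of its 16 mm rod bore, at the underside; z normal to its upper face, x along it from fin to bore. Spans x -115 to +45, y -40 to +40. Hub round the bore: 28 mm wide, top at z 36 (bore 36 mm long). Six 18 mm tube holes, x -58, -32, +28, y -21, +21. Starts on the drying rest, tilted 25 degrees, its x down the slope, fin end high.
- fin (a point): Grasp point in the orange fin that stands on the plate's end, at (-92, 0, 36) mm in the plate's frame: 30 mm above the upper face, 14 mm below the fin's top. Axes as the plate's. The fin is 30 mm long (plate x -107 to -77), 10 mm thick (y -5 to +5), z 6 to 50; pinch it across y.
- hole (a point): Centre of one tube hole of the plate at its underside, at (-58, 21, 0) mm in the plate's frame.
- stand: Ivory tube stand, fixed. Origin: on the bench under the rod's axis; z up, x from end panel to rod. Base 170 x 90 x 12 mm, x -118 to +52. A grey collar (32 mm wide) round the rod and an end panel (12 mm thick, 76 mm wide, at x -98) both end 60 mm above the bench and carry the plate, whose x then runs along the stand's x. Black pads on the base show where the plate's holes belong.
- seat (a point): Centre of the collar's top, on the rod's axis, 60 mm above the bench, where the plate's origin must come to lie. Axes as the stand's.
- rod_top (a point): Tip of the steel rod, 180 mm above the bench, 120 mm above the collar. The rod is 12 mm in diameter; its last 12 mm taper to 4 mm.
- pad (a point): Top of the black pad that belongs under point hole, at (-58, 21, 14) mm in the stand's frame.
- rest: Grey drying rest, fixed: a board 170 x 90 mm falling at 25 degrees towards its own +x, with a 4 mm lip along the low edge that keeps the plate from sliding down. Origin: on the bench; z up. Low edge of the board at x +48 mm, 30 mm above the bench; high edge at x -106 mm, 102 mm above.
- reagent: Small amber bottle with a white cap, 42 mm in diameter, 78 mm high, loose. Origin: centre of its underside. Bystander.
- pot: Specimen pot with a red cap, 54 mm in diameter, 55 mm high, loose. Origin: centre of its underside. Bystander.
- tips: Open green box with a white insert, 90 x 75 x 45 mm, loose. Origin: centre of its underside. Bystander.
Mind the look-alikes: they are no part of the job. There is more than one size of the stand; the one meant has the size given above.

How it is judged:
By the outcome, as a careful person would: the job done as asked, in the order asked, and still so for the second after the job is handed in, with the robot touching nothing.
It also fails if it takes over 58 s, if anything falls off the work surface, if the arm or the gripper's body presses on something with over 40 N, if the wrist force passes 120 N, or if a joint passes its speed limit or range.

## Working session

There is one attempt and no reset: what is moved stays moved. The work goes in short steps, Python scripts to look and compute and a tool call to move; the robot and the scene stay as the last step left them, time stands still between calls to the robot, and variables do not carry over. Pictures are saved under pics/ and viewed, at most 10 in all, crops included, and the job is handed in when it is done.

Besides the shell and the picture viewer there is one more tool, called after "Request:" as a command line: name --argument value ..., lists and objects as JSON in quotes. servo_tool: Moves the arm, as the interface text tells. Its arguments: {"type":"object","properties":{"increments":{"type":"array"},"jaw":{"type":"number"},"squeeze":{"type":"number"}},"required":["increments"]}

```bash
mkdir -p pics; python3 - <<'E'
from bench import *
import cv2, numpy as np
a=camera("scene"); b=camera("top")
cv2.imwrite("pics/a.png",cv2.resize(np.hstack([a,b]),(800,300)))
cv2.imwrite("pics/scene.png",a);cv2.imwrite("pics/top.png",b)
cv2.imwrite("pics/b.png",cv2.resize(b,(800,600)))
for c in ("scene","top"):
  print(c,camera_info(c))
  for t in ("tier","fin","stand","rest","rod_top","seat","hole","pad","reagent","pot","tips"):
    print(t,[(np.round(d["box"]).tolist(),round(d["conf"],2)) for d in spot_in(c,t)][:4])
print(sense())
E
```

```text
scene {'K': array([[389.96617351,   0.        , 253.00721043],
       [  0.        , 389.96617351, 194.38002834],
       [  0.        ,   0.        ,   1.        ]]), 'distortion': array([-0.05304972,  0.        ,  0.        ,  0.        ,  0.        ]), 'eye': array([1291.92952715, -338.38830113,  783.81919236]), 'attitude': array([ 0.74917952,  0.50732758, -0.23432426, -0.35558532])}
tier [([333.0, 198.0, 48.0, 54.0], 0.82), ([184.0, 238.0, 58.0, 66.0], 0.36)]
fin [([332.0, 193.0, 45.0, 59.0], 0.78), ([333.0, 199.0, 49.0, 60.0], 0.65)]
stand [([286.0, 146.0, 67.0, 86.0], 0.78), ([132.0, 183.0, 52.0, 86.0], 0.77), ([183.0, 236.0, 59.0, 71.0], 0.61)]
rest [([332.0, 202.0, 49.0, 57.0], 0.79)]
rod_top [([132.0, 181.0, 51.0, 87.0], 0.91), ([287.0, 146.0, 66.0, 81.0], 0.85), ([182.0, 236.0, 53.0, 61.0], 0.63)]
seat [([134.0, 184.0, 50.0, 80.0], 0.84), ([183.0, 237.0, 57.0, 72.0], 0.8), ([286.0, 147.0, 64.0, 78.0], 0.64)]
hole [([334.0, 196.0, 51.0, 57.0], 0.71)]
pad [([284.0, 144.0, 65.0, 79.0], 0.8), ([185.0, 237.0, 56.0, 69.0], 0.72), ([133.0, 181.0, 48.0, 87.0], 0.63)]
reagent [([261.
[... 1506 characters left out ...]
y([ 1.05788119,  0.4770008 ,  0.02238623,  1.55537608, -0.01150672,
        1.10925125, -0.08310406]), 'dq': array([-9.08597786e-04, -2.85567131e-05,  6.35167344e-04, -7.55197552e-04,
        2.58160355e-03, -1.61954163e-03, -4.80128663e-04]), 'tau': array([-1.59821379e-04, -5.82733083e+01,  1.53305355e+00, -2.72940552e+01,
       -5.43075730e-02,  1.01115761e-02, -5.97712557e-06]), 'tcp_pos': array([ 265.88565969, -620.47845209,  202.07322448]), 'eef_rot': array([9.79587004e-01, 2.01020643e-01, 2.55367675e-05, 4.09588578e-05]), 'ft_force': array([-0.57134423, -0.18599593,  0.16677642]), 'torque': array([-0.02522304, -0.00571584, -0.02849976]), 'grasp_force': 0.0, 'width': 87.70351823903044}
```

View pics/b.png

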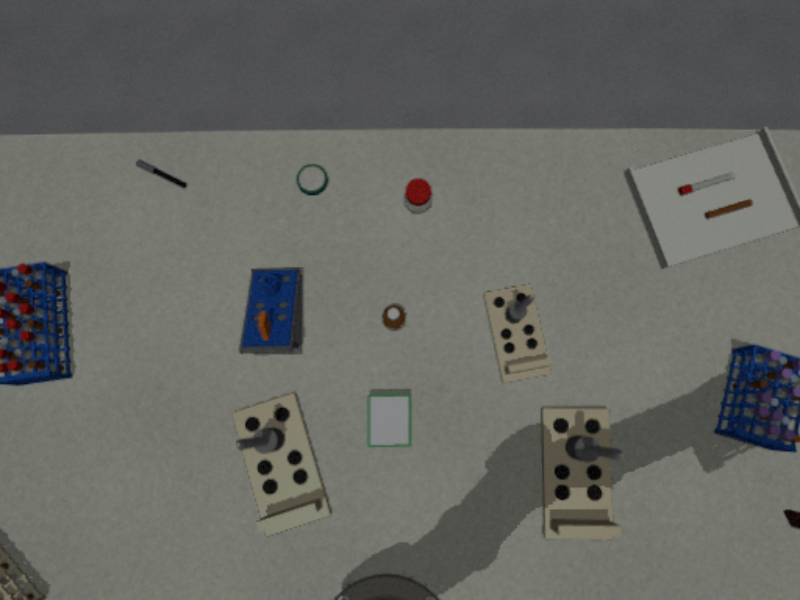

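View pics/scene.png

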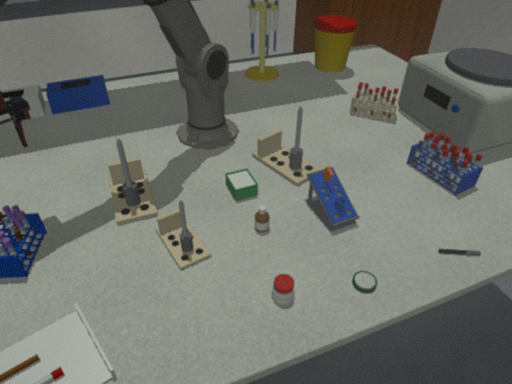

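```bash
python3 - <<'E'
import cv2, numpy as np
b=cv2.imread("pics/top.png")
def crop(c,r):
  p=cv2.resize(b[r-38:r+37,c-50:c+50],(400,300),interpolation=cv2.INTER_CUBIC)
  p=cv2.convertScaleAbs(p,alpha=1.5)
  for k in range(0,400,40): 
    cv2.line(p,(k,0),(k,6),(0,255,0),1); cv2.putText(p,str(c-50+k//4),(k,16),0,.35,(0,255,0),1)
  for k in range(0,300,40): 
    cv2.line(p,(0,k),(6,k),(0,255,0),1); cv2.putText(p,str(r-38+k//4),(8,k+4),0,.35,(0,255,0),1)
  return p
out=np.vstack([np.hstack([crop(180,297),crop(371,302)]),np.hstack([crop(331,213),crop(174,198)])])
cv2.imwrite("pics/c.png",out)
E
```

```text
(no output)
```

View pics/c.png

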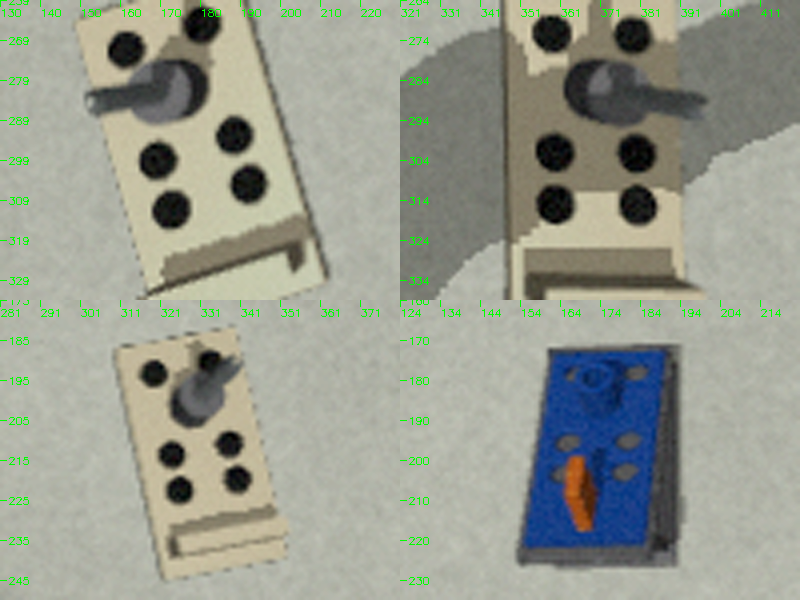

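The three stands in the top picture are A (182,297), B (371,302) and C (331,213). The pad pairs, which should be 42 mm apart, are about 20.3 px apart on A and 20.5 px on B, or roughly 58 mm. On C they are 14.8 px, or roughly 42 mm. So C is the stand meant, and the enlarged crop confirms it: its pad rows run 85 mm against the 86 mm given. The blue plate is at (174,198) with its orange fin near (168,206).

```bash
cat > h.py <<'E'
import cv2, numpy as np
from scipy.spatial.transform import Rotation as R
from scipy.optimize import least_squares
def proj(P,ci):
    Rc=R.from_quat(ci["attitude"]).as_matrix()
    rv=cv2.Rodrigues(Rc.T)[0]; t=-Rc.T@ci["eye"]
    return cv2.projectPoints(np.asarray(P,float).reshape(-1,3),rv,t,ci["K"],ci["distortion"])[0][:,0]
def rz(a): return R.from_euler('z',a).as_matrix()
def tierR(yaw,tilt=np.radians(25)): return rz(yaw)@R.from_euler('y',tilt).as_matrix()
def go(p,Rm,s):
    "row from measured pose to TCP pose p,Rm"
    R0=R.from_quat(s["eef_rot"])
    return np.round(np.r_[R0.inv().apply(p-s["tcp_pos"]),np.degrees((R0.inv()*R.from_matrix(Rm)).as_rotvec())],2)
def toolR(yaw,tilt=0):  # tool x along plate x, z down along -plate z
    return tierR(yaw,tilt)@np.diag([1,-1,-1.])
E
python3 - <<'E'
from bench import *
from h import *
ci=camera_info("top")
uv=lambda o,L:np.array([[o[0]+(u+.5)/4-.5,o[1]+(v+.5)/4-.5] for u,v in L])
P=uv((281,175),[(153,73),(171,155),(229,143),(180,190),(238,179)])
M=np.array([[28,21,14],[-58+26,21,14],[-32,-21,14],[-58,21,14],[-58,-21,14.]])
f=lambda q:(proj(M@rz(q[2]).T+[q[0],q[1],0],ci)-P).ravel()
r=least_squares(f,[380,-250,0.],x_scale=[10,10,.1]); print("stand",r.x[:2],np.degrees(r.x[2]),np.round(r.fun,1))
T=uv((124,160),[(149,48),(266,50),(168,141),(228,139),(162,173),(225,171),(122,247),(247,247)])
N=np.array([[45,40,6],[45,-40,6],[-32,21,6],[-32,-21,6],[-58,21,6],[-58,-21,6],[-115,40,6],[-115,-40,6.]])
for z0 in (None,):
  f=lambda q:(proj(N@tierR(q[2]).T+[q[0],q[1],q[3]],ci)-T).ravel()
  r=least_squares(f,[380,150,0.,50],x_scale=[10,10,.1,10]); print("tier",r.x,np.degrees(r.x[2]),np.round(r.fun,1))
  # fixed height: board low edge z30; plate origin ~45mm up slope
  zz=30+47*np.sin(np.radians(25)); g=lambda q:f([*q,zz]); r=least_squares(g,r.x[:3],x_scale=[10,10,.1]); print(zz,r.x,np.degrees(r.x[2]),np.round(r.fun,1))
q=r.x; Rt=tierR(q[2]); o=np.array([q[0],q[1],zz]); fin=o+Rt@[-92,0,36]; print("fin",fin)
print("wristcam",camera_info("wrist")); s=sense(); print(s["tcp_pos"])
Rg=toolR(q[2],np.radians(25)); tgt=fin+Rg@[0,0,19]; pre=tgt-Rg@[0,0,110.]
print("pre",pre,go(pre,Rg,s)); print(Rg)
E
```

```text
stand [ 573.28431073 -230.97998568] 11.233399861379896 [ 0.   0.1  0.2 -0.1  0.   0.  -0.1  0.  -0.1 -0.1]
tier [6.01160880e+02 1.95360000e+02 2.83684060e-02 8.99158616e+01] 1.6253899365699929 [ 0.7  0.8  0.2 -0.6 -0.5 -0.1  0.2 -0.  -0.2  0.   0.   0.1 -0.3  0.3
 -0.1 -0.5]
49.86305830181287 [6.08252802e+02 2.04657005e+02 2.47594654e-02] 1.4186128714583035 [ 1.2  1.7 -0.4  0.4 -0.2  0.1 -0.1  0.2  0.1 -0.1 -0.3 -0.   0.4 -0.6
 -0.7 -1.4]
fin [540.10763542 202.96942205 121.37101872]
wristcam {'K': array([[305.57421694,   0.        , 258.63639996],
       [  0.        , 305.57421694, 190.38423147],
       [  0.        ,   0.        ,   1.        ]]), 'distortion': array([-0.04105638,  0.        ,  0.        ,  0.        ,  0.        ]), 'eye': array([ 340.71172273, -589.41811394,  383.89015986]), 'attitude': array([ 0.82537552, -0.54430535, -0.08342039,  0.1246113 ])}
[ 265.88565969 -620.47845209  202.07322448]
pre [578.55410978 203.92153077 203.84502734] [ 612.08 -634.63   -1.81    4.75  -24.7    21.43]
[[ 0.90603     0.02475694 -0.42248873]
 [ 0.0224374  -0.9996935  -0.01046273]
 [-0.42261826  0.         -0.90630779]]
```

Request:
servo_tool --increments '[[[0,0,-40,0,0,0],[0,0,-80,0,0,0],[0,0,-120,0,0,0],[26,-27,-135,0,0,0],[54,-56,-140,0,0,0],[82,-85,-140,0,0,0],[110,-114,-140,0,0,0],[138,-143,-140,0,0,0],[166,-172,-140,0,0,0],[194,-201,-140,0,0,0]]]' --jaw -1

```text
time: 2.03
tcp_pos: [365.3, -357.4, 342.3]
eef_rot: [0.98, 0.201, 0.0, 0.0]
ft_force: [1.1, -1.1, -0.2]
width: 87.5
grasp_force: 0.0
```

Request:
servo_tool --increments '[[[28,-29,0,0,0,2],[56,-58,0,0,0,4],[84,-87,0,0,0,6],[112,-116,0,0,0,8],[140,-145,0,0,0,10],[168,-174,0,0,0,12],[196,-203,0,0,0,14],[224,-232,0,0,0,16],[252,-261,0,0,0,19],[280,-290,0,0,0,22]]]'

```text
time: 2.87
tcp_pos: [508.5, 19.3, 342.5]
eef_rot: [1.0, 0.009, 0.0, 0.0]
ft_force: [0.5, 0.4, 0.7]
width: 88.1
grasp_force: 0.0
```

```bash
python3 - <<'E'
from bench import *
from h import *
s=sense(); q=[608.25,204.66,0.0248]; fin=np.array([540.1,203,121.4])
Rg=toolR(q[2],np.radians(25)); tgt=fin+Rg@[0,0,19]
print(s["time"],s["tcp_pos"],s["joint_positions"])
for d in (140,110): print(go(tgt-Rg@[0,0,d],Rg,s))
E
```

```text
2.8667 [508.4751322   19.34340463 342.45678421] [ 0.27715446  0.1249032  -0.48193987  1.72625862  0.06040197  1.3041327
 -1.77034036]
[ 8.5940e+01 -1.8345e+02  1.1141e+02 -7.0000e-02 -2.5050e+01 -3.9000e-01]
[ 7.3240e+01 -1.8337e+02  1.3859e+02 -7.0000e-02 -2.5050e+01 -3.9000e-01]
```

Request:
servo_tool --increments '[[[12,-28,0,0,-4,0],[24,-56,10,0,-9,0],[36,-84,25,0,-14,0],[48,-112,45,0,-19,0],[60,-140,65,0,-25,0],[72,-165,85,0,-25,-0.4],[84,-183,100,0,-25,-0.4],[86,-183,111,0,-25,-0.4],[86,-183,111,0,-25,-0.4],[86,-183,111,0,-25,-0.4]]]'

```text
time: 3.7
tcp_pos: [590.3, 201.1, 231.0]
eef_rot: [0.976, 0.013, -0.217, 0.003]
ft_force: [0.1, -0.4, 1.0]
width: 87.7
grasp_force: 0.0
```

```bash
python3 - <<'E'
from bench import *
from h import *
s=sense(); print(s["tcp_pos"],s["eef_rot"],s["joint_positions"])
ci=camera_info("wrist"); w=camera("wrist"); cv2.imwrite("pics/w1.png",w)
import pickle; pickle.dump((ci,s),open("w1.pkl","wb"))
o=np.array([608.25,204.66,49.9]); Rt=tierR(.0248)
v=cv2.resize(w,(768,576))
for P in ([-92,0,50],[-107,0,50],[-77,0,50],[0,0,36],[-58,21,6],[-58,-21,6],[-32,21,6],[-32,-21,6],[28,21,6],[28,-21,6],[-115,40,6],[-115,-40,6],[45,40,6],[45,-40,6]):
  u=proj(o+Rt@P,ci)[0]*1.5; cv2.drawMarker(v,tuple(int(x) for x in u),(0,255,255),0,8,1)
cv2.imwrite("pics/d.png",v); print([spot_in("wrist",t)[:1] for t in("fin","tier")])
E
```

```text
[590.29644325 201.08195173 230.97817464] [ 0.97613894  0.01306946 -0.21673572  0.00275582] [-0.06154     0.69097794 -0.50368041  1.26321035  0.10877791  1.64704942
 -2.08308841]
[[{'box': [255.1, 117.9, 75.1, 157.5], 'conf': 0.6}], [{'box': [254.8, 114.8, 81.3, 160.8], 'conf': 0.95}]]
```

View pics/d.png

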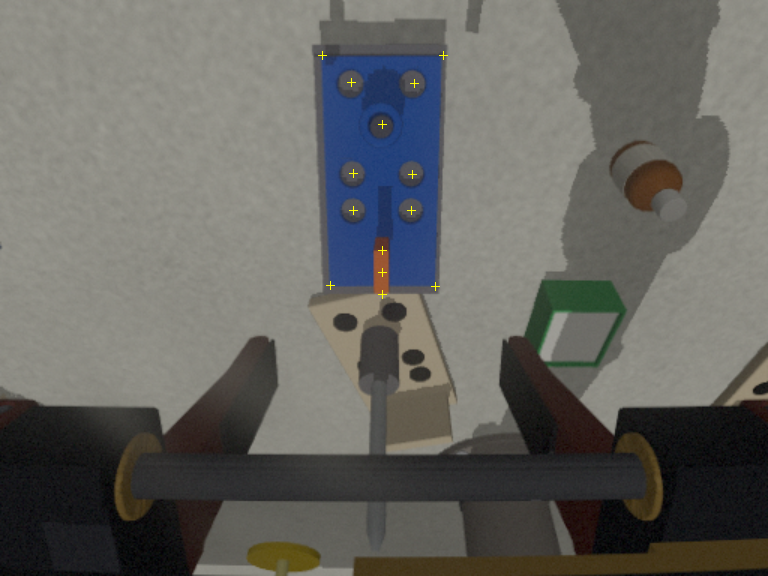

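The wrist picture agrees with the plate fit: the hub, holes, corners and fin (around (382,272)) all lie on the markers. The rod of look-alike A stands below the gripper, at about (378,400)–(375,545), so I'll work out its clearance before going down.

```bash
python3 - <<'E'
from bench import *
from h import *
ci=camera_info("top")
uv=lambda o,L:np.array([[o[0]+(u+.5)/4-.5,o[1]+(v+.5)/4-.5] for u,v in L])
M=np.array([[28,21,14],[-32,21,14],[-32,-21,14],[-58,21,14],[-58,-21,14.]])
P=uv((130,259),[(126,49),(157,160),(234,134),(171,210),(249,184)]); tip=uv((130,259),[(93,101)])[0]
f=lambda q:(proj((M@rz(q[2]).T)*q[3]+[q[0],q[1],0],ci)-P).ravel()
r=least_squares(f,[380,180,0.,1.3],x_scale=[10,10,.1,.1]); q=r.x; print("A",q,np.round(r.fun,1))
h=least_squares(lambda h:proj([q[0],q[1],h[0]],ci)[0]-tip,[240.]); print("tip height",h.x,h.fun)
s=sense(); rod=lambda z:R.from_quat(s["eef_rot"]).inv().apply(np.array([q[0],q[1],z])-s["tcp_pos"])
for z in (100,180,h.x[0]): print("rod in tool frame",z,rod(z))
Rg=toolR(.0248,np.radians(25)); tgt=np.array([540.1,203,121.4])+Rg@[0,0,19.]; print(go(tgt,Rg,s))
E
```

```text
A [3.48212962e+02 2.03138434e+02 3.19862906e-01 1.33330862e+00] [-0.1 -0.1  0.1  0.1  0.1  0.2  0.1 -0.1 -0.1 -0. ]
tip height [233.41054585] [0.00481405 0.03104666]
rod in tool frame 100 [-164.29229422   -8.23263352  222.59915657]
rod in tool frame 180 [-197.89243962   -8.33086052  149.99736196]
rod in tool frame 233.41054584737714 [-220.32496594   -8.39644     101.52609346]
[ 7.4000e-01 -3.1900e+00  1.4161e+02 -4.0000e-02 -1.7000e-01  7.0000e-02]
```

Request:
servo_tool --increments '[[[0,-3,15,0,0,0],[0.7,-3.2,35,0,0,0],[0.7,-3.2,55,0,0,0],[0.7,-3.2,75,0,0,0],[0.7,-3.2,95,0,0,0],[0.7,-3.2,110,0,0,0],[0.7,-3.2,123,0,0,0],[0.7,-3.2,133,0,0,0],[0.7,-3.2,139,0,0,0],[0.7,-3.2,141.5,0,0,0]]]'

```text
time: 4.68
tcp_pos: [531.1, 203.4, 102.7]
eef_rot: [0.976, 0.013, -0.216, 0.002]
ft_force: [-0.2, -0.5, -0.4]
width: 87.9
grasp_force: 0.0
```

```bash
python3 - <<'E'
from bench import *
from h import *
s=sense(); Rg=toolR(.0248,np.radians(25)); tgt=np.array([540.1,203,121.4])+Rg@[0,0,19.]; print(go(tgt,Rg,s),s["ft_force"],s["joint_positions"])
ci=camera_info("wrist"); w=camera("wrist"); cv2.imwrite("pics/w2.png",w)
o=np.array([608.25,204.66,49.9]); Rt=tierR(.0248)
v=cv2.resize(w,(768,576))
for P in ([-92,0,50],[-107,0,50],[-77,0,50],[0,0,36],[-58,21,6],[-58,-21,6],[-32,21,6],[-32,-21,6],[28,21,6],[28,-21,6],[45,40,6],[45,-40,6]):
  u=proj(o+Rt@P,ci)[0]*1.5; cv2.drawMarker(v,tuple(int(x) for x in u),(0,255,255),0,8,1)
cv2.imwrite("pics/e.png",v)
E
```

```text
[ 0.28  0.66 -1.72 -0.01 -0.03  0.14] [-0.23224731 -0.4877187  -0.36659981] [-0.05039337  0.72107196 -0.51049756  1.53172062  0.13138872  1.35578697
 -2.11216234]
```

View pics/e.png

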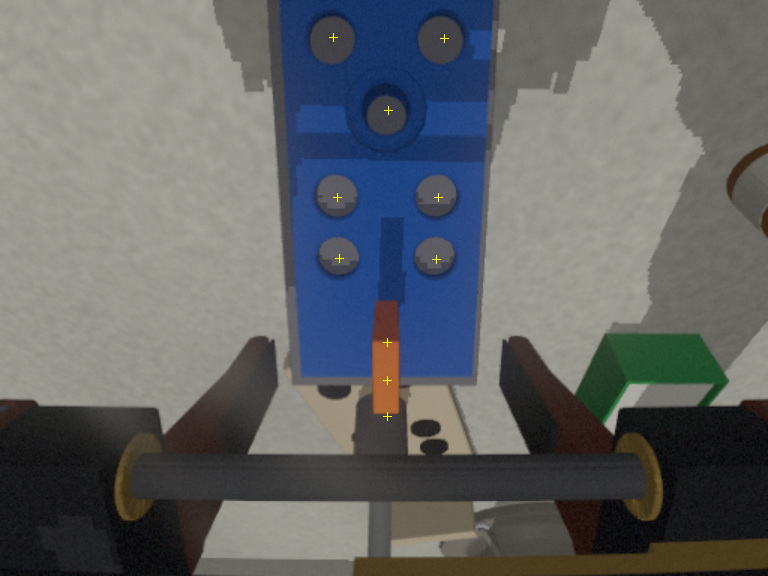

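The fin lies between the fingers at (387,377), its position matches the estimate to about 1 mm, and there is no contact force. I'll close now.

Request:
servo_tool --increments '[[[0.5,0,0,0,0,0],[0.5,0,0,0,0,0],[0.5,0,0,0,0,0],[0.5,0,0,0,0,0],[0.5,0,0,0,0,0],[0.5,0,0,0,0,0],[0.5,0,0,0,0,0],[0.5,0,0,0,0,0],[0.5,0,0,0,0,0],[0.5,0,0,0,0,0]]]' --jaw 1 --squeeze 50

```text
time: 5.57
tcp_pos: [531.5, 204.1, 102.3]
eef_rot: [0.976, 0.014, -0.216, 0.002]
ft_force: [-0.7, -1.4, -0.4]
width: 25.1
grasp_force: 0.0
```

Request:
servo_tool --increments '[[[0,0,0,0,0,0],[0,0,0,0,0,0],[0,0,0,0,0,0],[0,0,0,0,0,0],[0,0,0,0,0,0],[0,0,0,0,0,0],[0,0,0,0,0,0],[0,0,0,0,0,0],[0,0,-0.5,0,0,0],[0,0,-1,0,0,0]]]'

```text
time: 6.4
tcp_pos: [531.8, 203.8, 103.0]
eef_rot: [0.976, 0.014, -0.217, 0.002]
ft_force: [-0.9, -0.2, -1.6]
width: 9.6
grasp_force: 50.0
```

Request:
servo_tool --increments '[[[0,0,-3,0,0,0],[0,0,-8,0,0,0],[0,0,-14,0,0,0],[0,0,-22,0,0,0],[0,0,-32,0,0,0],[0,0,-44,0,0,0],[0,0,-58,0,0,0],[0,0,-72,0,0,0],[0,0,-84,0,0,0],[0,0,-90,0,0,0]]]'

```text
time: 7.23
tcp_pos: [571.6, 205.4, 187.0]
eef_rot: [0.977, 0.013, -0.215, 0.002]
ft_force: [-0.4, 0.2, -1.7]
width: 9.4
grasp_force: 50.0
```

```bash
python3 - <<'E'
from bench import *
from h import *
s=sense(); print(s["tcp_pos"],s["ft_force"],s["torque"],s["joint_positions"],s["width"])
ci=camera_info("wrist"); w=camera("wrist"); cv2.imwrite("pics/w3.png",w)
# plate frame in tool frame, nominal: grasp at tool z -19-~? use measured at grasp
o=np.array([608.25,204.66,49.9]); Rt=tierR(.0248); o=o+Rt@[1,.5,0]
g=dict(p=np.array([531.5,204.1,102.3]),R=R.from_quat([0.976,0.014,-0.216,0.002]).as_matrix())
oT=g["R"].T@(o-g["p"]); RT=g["R"].T@Rt; print("plate in tool",oT,RT.round(3))
Rw=R.from_quat(s["eef_rot"]).as_matrix()
v=cv2.resize(w,(768,576))
for P in ([-92,0,50],[-107,0,50],[-77,0,50],[0,0,36],[-58,21,6],[-58,-21,6],[-32,21,6],[-32,-21,6],[28,21,6],[28,-21,6],[45,40,6],[45,-40,6]):
  u=proj(s["tcp_pos"]+Rw@(oT+RT@P),ci)[0]*1.5; cv2.drawMarker(v,tuple(int(x) for x in u),(0,255,255),0,8,1)
cv2.imwrite("pics/f.png",v)
E
```

```text
[571.6041684  205.35639397 187.01954314] [-0.40009971  0.16484087 -1.68351104] [ 0.06010552 -0.49069119  0.04895379] [-0.05716761  0.69529829 -0.50911143  1.36084562  0.11351332  1.54364996
 -2.09381677] 9.355533274980601
plate in tool [92.67995904  1.2216021  15.12833881] [[ 1.     0.004  0.001]
 [ 0.004 -1.    -0.001]
 [ 0.001  0.001 -1.   ]]
```

View pics/f.png

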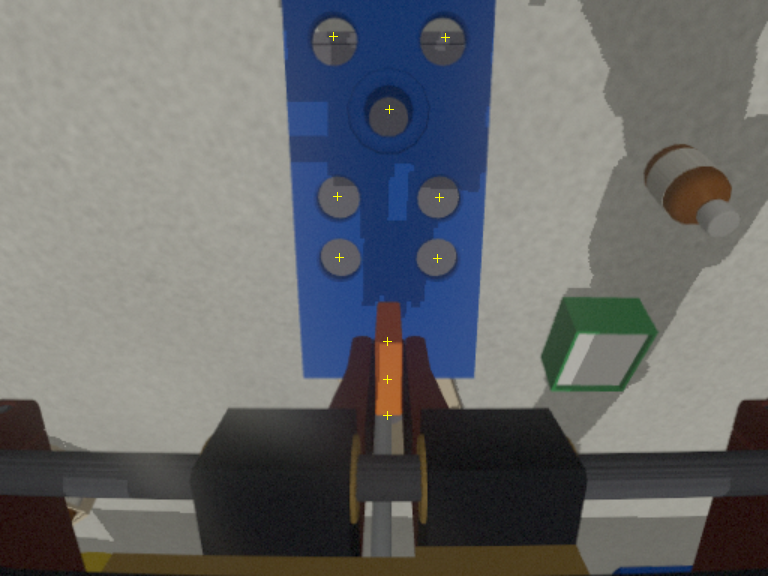

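The plate is held and lifted clear. Its six holes, at (334,42) through (437,258), sit on the markers, with perhaps a slight sag at the far end. Next I'll level it and carry it to the stand, holding it high.

```bash
cat >> h.py <<'E'
HOLES=np.array([[x,y,3.] for x in(-58,-32,28) for y in(21,-21)])
def holes(w,guess_uv,rad=18):
    hsv=cv2.cvtColor(w,cv2.COLOR_BGR2HSV); m=((hsv[...,1]<110)).astype(np.uint8)
    n,l,st,c=cv2.connectedComponentsWithStats(m)
    out=[]
    for g in guess_uv:
        k=[i for i in range(1,n) if 120<st[i,4]<1500 and np.hypot(*(c[i]-g))<rad]
        out.append(c[min(k,key=lambda i:np.hypot(*(c[i]-g)))] if k else [np.nan]*2)
    return np.array(out)
def plate_in_tool(w,ci,s,guess=(92.7,1.2,15.1,0,0,0)):
    Rw=R.from_quat(s["eef_rot"]).as_matrix()
    def pts(q,M=HOLES):
        RT=R.from_rotvec(np.radians(q[3:])).as_matrix()@np.diag([1,-1,-1.])
        return s["tcp_pos"]+(np.asarray(q[:3])+M@RT.T)@Rw.T
    uv=holes(w,proj(pts(np.array(guess,float)),ci)); ok=~np.isnan(uv[:,0])
    # fin fixes the pinch: y of fin at tool 0, fin x within grip: only solve x,y,z offsets and turn, weak priors
    f=lambda q:np.r_[(proj(pts(q),ci)-uv)[ok].ravel()/.4,(q-np.array(guess))/[2,2,1.5,1,3,1]]
    r=least_squares(f,np.array(guess,float)); return r.x,uv,(proj(pts(r.x),ci)-uv)
E
python3 - <<'E'
from bench import *
from h import *
w=cv2.imread("pics/w3.png"); s=sense(); ci=camera_info("wrist")
q,uv,e=plate_in_tool(w,ci,s); print(q.round(2)); print(uv.round(1).tolist(),e.round(1).tolist())
# same for pic w1-like check on rest skipped
Rg=toolR(np.radians(11.23)); tgt=np.array([573.3,-231,215])-Rg@[92.7,1.2,15.1]
print(tgt,go(tgt,Rg,s))
E
```

```text
[ 9.219e+01  6.800e-01  1.657e+01 -3.000e-02  7.000e-02 -6.000e-02]
[[226.6, 171.2], [290.6, 171.1], [225.5, 131.1], [291.7, 131.2], [222.3, 27.3], [294.7, 27.2]] [[0.1, 0.0], [-0.0, 0.1], [-0.0, 0.1], [0.0, 0.0], [0.0, -0.1], [-0.0, -0.1]]
[ 482.14119969 -247.87611112  230.1       ] [-110.95  450.62    2.68   -2.25   24.72   -9.51]
```

Request:
servo_tool --increments '[[[-9,36,0,-0.5,5,-2],[-19,77,0,-1,11,-4],[-29,117,0,-1.5,17,-6.5],[-39,157,0,-2,22,-8.5],[-49,197,0,-2.25,24.7,-9.5],[-59,237,0,-2.25,24.7,-9.5],[-69,277,0,-2.25,24.7,-9.5],[-78,315,0,-2.25,24.7,-9.5],[-86,348,0,-2.25,24.7,-9.5],[-91,370,0,-2.25,24.7,-9.5]]]'

```text
time: 8.12
tcp_pos: [495.9, -171.3, 222.9]
eef_rot: [0.995, 0.096, -0.003, 0.001]
ft_force: [0.4, -0.2, -1.6]
width: 9.4
grasp_force: 50.0
```

```bash
python3 - <<'E'
from bench import *
from h import *
s=sense(); print(s["tcp_pos"],s["joint_positions"],s["ft_force"])
ci=camera_info("wrist"); w=camera("wrist"); cv2.imwrite("pics/w4.png",w)
q,uv,e=plate_in_tool(w,ci,s,(92.2,.7,16.6,0,0,0)); print(q.round(2),np.abs(e).max())
Rg=toolR(np.radians(11.23)); tgt=np.array([573.3,-231,215])-Rg@q[:3]
print(tgt,go(tgt,Rg,s))
print([(d["box"],d["conf"]) for d in spot_in("wrist","stand")])
E
```

```text
[ 495.87298806 -171.32845737  222.86957243] [ 0.6013312   0.24625946 -0.45763541  1.86069664  0.12733248  1.067119
 -1.2848778 ] [ 0.39902139 -0.21807189 -1.63537255]
[ 9.16e+01  5.80e-01  1.70e+01  2.00e-02 -2.90e-01 -1.00e-02] 0.18470953989782402
[ 483.34038505 -248.26883065  231.99534658] [-27.06  73.14  -8.85   0.1    0.31  -0.21]
[([353.1, 309.9, 90.9, 148.1], 0.83), ([318.4, 134.6, 83.9, 135.1], 0.75), ([29.2, 230.6, 54.7, 138.2], 0.66)]
```

View pics/w4.png

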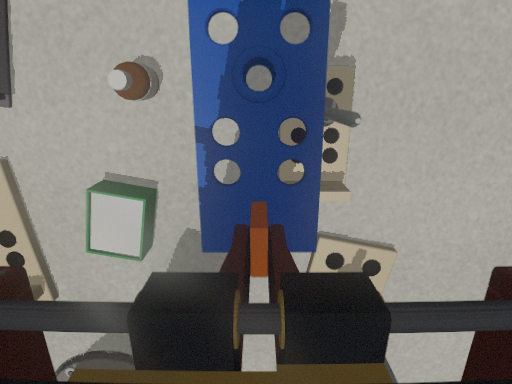

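The picture shows the plate held level. The small stand C is at about (340,130), its rod tip is near (357,119), and pads are at (335,87), (331,136) and (330,156). Its rod should be visible through the bore at (259,78) once the plate is above it. First I'll check the rod tip against the prediction.

```bash
python3 - <<'E'
from bench import *
from h import *
ci=camera_info("wrist"); s=sense(); w=cv2.imread("pics/w4.png")
print("tip pred",proj([573.3,-231,180],ci),"pads pred",proj(np.array([[28,-21,14],[-32,-21,14],[-58,-21,14.]])@rz(np.radians(11.23)).T+[573.3,-231,0],ci).round(1))
g=cv2.cvtColor(w,cv2.COLOR_BGR2GRAY); m=(g<50).astype(np.uint8)
n,l,st,c=cv2.connectedComponentsWithStats(m)
for i in range(1,n):
  if 60<st[i,4]<600 and 320<c[i][0]<370 and 60<c[i][1]<200: print(c[i].round(1),st[i])
print("eye tool",R.from_quat(s["eef_rot"]).inv().apply(ci["eye"]-s["tcp_pos"]))
E
```

```text
tip pred [[357.73051609 119.3301903 ]] pads pred [[334.5  84.8]
 [331.6 134.4]
 [330.3 154.6]]
[334.   85.9] [327  78  15  16 174]
eye tool [  81.26667307    1.05408312 -181.82052891]
```

Request:
servo_tool --increments '[[[-4,10,-2,0,0,0],[-9,22,-4,0,0,0],[-14,36,-6,0,0.3,0],[-18,50,-9,0,0.3,0],[-22,60,-9,0,0.3,0],[-25,68,-9,0.1,0.3,-0.2],[-27,73,-9,0.1,0.3,-0.2],[-27,73,-9,0.1,0.3,-0.2],[-27,73,-9,0.1,0.3,-0.2],[-27,73,-9,0.1,0.3,-0.2]]]'

```text
time: 9.05
tcp_pos: [485.8, -243.0, 231.7]
eef_rot: [0.995, 0.101, 0.0, -0.001]
ft_force: [0.4, -0.2, -2.3]
width: 9.4
grasp_force: 50.0
```

```bash
python3 - <<'E'
from bench import *
from h import *
s=sense(); print(s["tcp_pos"],s["joint_positions"],s["ft_force"])
ci=camera_info("wrist"); w=camera("wrist"); cv2.imwrite("pics/w5.png",w)
q,uv,e=plate_in_tool(w,ci,s,(92,.6,16.8,0,-.1,0)); print(q.round(2),np.abs(e).max())
st=np.array([573.3,-231,0])
Rw=R.from_quat(s["eef_rot"]).as_matrix(); RT=R.from_rotvec(np.radians(q[3:])).as_matrix()@np.diag([1,-1,-1.])
print("plate origin",s["tcp_pos"]+Rw@q[:3],"plate R",R.from_matrix(Rw@RT).as_euler('ZYX',degrees=True))
tip=proj(st+[0,0,180],ci)[0]; bore=proj([s["tcp_pos"]+Rw@(q[:3]+RT@[0,0,z]) for z in(0,36)],ci); print(tip,bore)
c=w[0:200,160:360]; v=cv2.resize(cv2.convertScaleAbs(c,alpha=1.4),(600,600),interpolation=cv2.INTER_CUBIC); 
cv2.drawMarker(v,tuple(int(x) for x in (tip-[160,0])*3),(0,255,255),0,10,1); cv2.imwrite("pics/g.png",v)
E
```

```text
[ 485.78733657 -243.00011871  231.7027592 ] [ 0.70020137  0.26281187 -0.41770222  1.81451292  0.11688638  1.08868658
 -1.12839834] [ 0.4021676  -0.21912621 -2.25315945]
[ 9.161e+01  6.300e-01  1.689e+01  1.000e-02 -3.800e-01 -4.000e-02] 0.20661768871201502
plate origin [ 575.67810714 -225.25445312  214.90836511] plate R [11.5838411   0.31993578  0.11174026]
[265.82182544  85.98740176] [[258.53888139  78.25947358]
 [258.39116715  73.81786232]]
```

View pics/g.png

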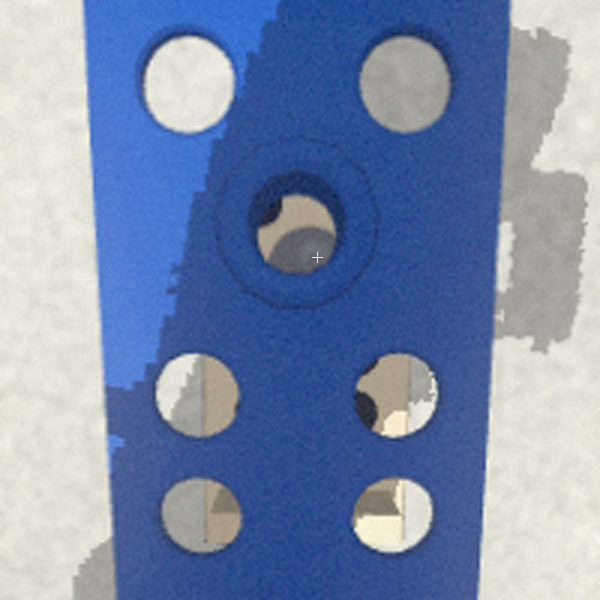

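The view through the bore, crop (297,232), shows the collar and rod a few mm off towards the lower right, as predicted. I'll centre over the rod.

```bash
cat >> h.py <<'E'
def want(s,org,yaw,q):
    "row to put plate origin at org, level, at yaw, plate pose in tool q"
    RT=R.from_rotvec(np.radians(q[3:])).as_matrix()@np.diag([1,-1,-1.])
    Rg=rz(yaw)@RT.T; return go(np.asarray(org)-Rg@np.asarray(q[:3]),Rg,s)
E
python3 - <<'E'
from bench import *
from h import *
s=sense(); print(s["tcp_pos"],np.abs(s["dq"]).max())
print(want(s,[573.3,-231,213],np.radians(11.23),[91.8,.63,16.8,0,-.2,0]))
E
```

```text
[ 485.83506607 -243.06361331  231.79873361] 0.0023734630347761027
[-3.75  4.55  2.31 -0.09  0.13  0.32]
```

Request:
servo_tool --increments '[[[-1,1,0.5,0,0,0],[-2,2.5,1,0,0,0.3],[-3.7,4.5,2.3,0,0.1,0.3],[-3.7,4.5,2.3,0,0.1,0.3],[-3.7,4.5,2.3,0,0.1,0.3],[-3.7,4.5,2.3,0,0.1,0.3],[-3.7,4.5,2.3,0,0.1,0.3],[-3.7,4.5,2.3,0,0.1,0.3],[-3.7,4.5,2.3,0,0.1,0.3],[-3.7,4.5,2.3,0,0.1,0.3]]]'

```text
time: 9.93
tcp_pos: [482.9, -249.2, 229.6]
eef_rot: [0.995, 0.097, 0.001, -0.001]
ft_force: [0.9, 0.1, -1.5]
width: 9.7
grasp_force: 50.0
```

```bash
cat > look.py <<'E'
import sys
from bench import *
from h import *
n=sys.argv[1]; z=float(sys.argv[2])
s=sense(); ci=camera_info("wrist"); w=camera("wrist"); cv2.imwrite(f"pics/w{n}.png",w)
q,uv,e=plate_in_tool(w,ci,s,(91.8,.63,16.8,0,-.2,0)); print(q.round(2),np.abs(e).max())
Rw=R.from_quat(s["eef_rot"]).as_matrix(); RT=R.from_rotvec(np.radians(q[3:])).as_matrix()@np.diag([1,-1,-1.])
print(s["time"],s["tcp_pos"],"origin",s["tcp_pos"]+Rw@q[:3],"YPR",R.from_matrix(Rw@RT).as_euler('ZYX',degrees=True),"F",s["ft_force"],s["torque"])
st=np.array([573.3,-231,0])
print("row",want(s,st+[0,0,z],np.radians(11.23),q))
pr=proj(st+np.array([[0,0,180],[0,0,168],[0,0,60]]),ci)
print("tip,168,60:",pr.round(1).tolist()); print("bore",proj([s["tcp_pos"]+Rw@(q[:3]+RT@[0,0,k]) for k in(0,36)],ci).round(1).tolist())
c0,r0=218,38
v=cv2.resize(cv2.convertScaleAbs(w[r0:r0+80,c0:c0+80],alpha=1.6),(560,560),interpolation=cv2.INTER_CUBIC)
for p,col in zip(pr,((0,255,255),(0,255,0),(0,0,255))): cv2.drawMarker(v,tuple(int(x) for x in (p-[c0,r0]+.5)*7),col,0,12,1)
cv2.imwrite(f"pics/v{n}.png",v)
E
python3 look.py 6 213
```

```text
[ 9.160e+01  6.000e-01  1.691e+01 -7.000e-02 -3.800e-01 -5.000e-02] 0.2760638787684968
9.9333 [ 482.91291309 -249.15299458  229.56609885] origin [ 572.94393997 -231.97091066  212.92334754] YPR [ 1.12168944e+01  2.13579648e-01 -7.32049357e-03] F [ 0.92057464  0.12627632 -1.52625361] [-0.04905126  0.08372549 -0.0419553 ]
row [ 0.48 -0.86  0.27  0.01  0.21 -0.01]
tip,168,60: [[257.5, 80.1], [257.6, 80.9], [258.2, 85.8]]
bore [[258.5, 78.2], [258.3, 73.8]]
```

View pics/v6.png

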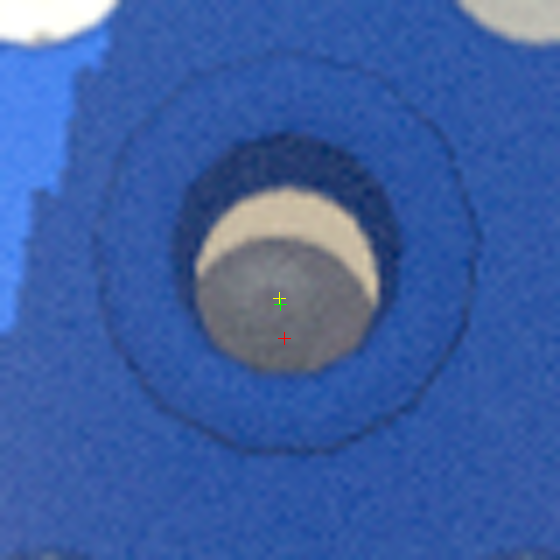

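Through the bore at (285,265) in the crop I see the collar, with the rod pointing at the camera, roughly centred and close to the prediction. I'll measure both numerically.

```bash
python3 - <<'E'
from bench import *
from h import *
w=cv2.imread("pics/w6.png").astype(int); s=sense(); ci=camera_info("wrist")
sub=w[62:94,240:276]; g=sub.sum(2)//3
rb=sub[...,2]-sub[...,0]
for r in range(5,31): print(62+r,' '.join('%3d'%(g[r,c] if rb[r,c]>-25 else 0)+('*' if rb[r,c]>12 else ' ') for c in range(4,32)))
E
```

```text
67   0    0    0    0    0    0    0   80  108* 115* 115* 116* 113* 113* 114* 114* 113* 114* 114* 113* 112* 103   75    0    0    0    0    0 
68   0    0    0    0    0    0   86  111* 113* 115* 113* 114* 115* 114* 114* 113* 114* 116* 113* 112* 117* 113* 114*  83    0    0    0    0 
69   0    0    0    0    0   87  110* 113* 114* 116* 114* 112* 112* 115* 115* 112* 113* 113* 114* 115* 114* 113* 117* 115*  95    0    0    0 
70   0    0    0    0   79  109* 113* 112* 115* 114* 113* 113* 113* 119* 114* 116* 116* 114* 114* 116* 113* 112* 114* 114* 113*   0    0    0 
71   0    0    0    0  104* 111* 113* 115* 114* 106* 105* 103* 101* 102* 102  102* 102* 106* 110* 113* 113* 112* 114* 113* 115*  95   58    0 
72   0    0    0   87  109* 112* 117* 108* 102*  84   81   74   68   71   69   77   77   89   96  103* 109* 112* 112* 113* 114* 113*  82    0 
73   0    0    0  106* 115* 106* 102*  88   76   72   69   73   70   70   69   70   70   69   67   77   93  106* 112* 114* 113* 112*  94    0 
74   0    0   74  106* 109*  91   73   73   72   72   73   75   73   77   74   67   72   74   71   
[... 1916 characters left out ...]
  0    0    0    0    0   65   68   67   62   67   60   65   66   66   65   64   68   70   67   71   64    0    0    0    0    0 
89   0    0    0    0    0    0    0    0    0   62   62   66   64   67   62   64   63   61   68   68   65    0    0    0    0    0    0    0 
90   0    0    0    0    0    0    0    0    0    0    0   58   62   62   62   63   58   61   68   62    0    0    0    0    0    0    0    0 
91   0    0    0    0    0    0    0    0    0    0    0    0    0    0    0    0    0    0    0    0    0    0    0    0    0    0    0    0 
92   0    0    0    0    0    0    0    0    0    0    0    0    0    0    0    0    0    0    0    0    0    0    0    0    0    0    0    0
```

The tip's flat is centred at (256.3,81.3) against a predicted (257.5,80.1), and the collar centre is about 0.9 px left of prediction. So the stand lies about 1 mm further towards +y. I'll correct for that and lower the bore over the tip.

Request:
servo_tool --increments '[[[0,-0.9,0,0,0.2,0],[0,-1.8,0,0,0.2,0],[0,-1.8,3,0,0.2,0],[0,-1.8,9,0,0.2,0],[0,-1.8,16,0,0.2,0],[0,-1.8,23,0,0.2,0],[0,-1.8,30,0,0.2,0],[0,-1.8,36,0,0.2,0],[0,-1.8,40,0,0.2,0],[0,-1.8,42,0,0.2,0]]]'

```text
time: 10.82
tcp_pos: [482.3, -247.2, 186.6]
eef_rot: [0.995, 0.097, 0.003, -0.001]
ft_force: [0.1, 0.2, -2.2]
width: 9.6
grasp_force: 50.0
```

```bash
sed -i 's/573.3,-231,0/572.8,-230.1,0/' look.py; python3 look.py 7 160; python3 - <<'E'
import cv2
w=cv2.imread("pics/w7.png").astype(int)
sub=w[60:96,238:280]; g=sub.sum(2)//3; rb=sub[...,2]-sub[...,0]
for r in range(0,34): print(60+r,' '.join('%3d'%(g[r,c] if rb[r,c]>-25 else 0)+('*' if rb[r,c]>12 else ' ') for c in range(6,36)))
E
```

```text
[ 9.159e+01  5.800e-01  1.694e+01  1.000e-02 -3.900e-01 -7.000e-02] 0.27949133234318424
10.8167 [ 482.2512674  -247.20667816  186.57316429] origin [ 572.30439645 -229.98936095  170.13233198] YPR [11.23433663  0.07771952  0.12557983] F [ 0.137915    0.16231129 -2.16474507] [0.00060556 0.14222873 0.02903878]
row [ 0.39  0.18 10.26 -0.13  0.08  0.  ]
tip,168,60: [[258.8, 76.4], [258.9, 77.7], [259.2, 84.7]]
bore [[258.5, 78.2], [258.4, 73.8]]
60   0    0    0    0    0    0    0    0    0    0    0    0    0    0    0    0    0    0    0    0    0    0    0    0    0    0    0    0    0    0 
61   0    0    0    0    0    0    0    0    0    0    0    0    0    0    0    0    0    0    0    0    0    0    0    0    0    0    0    0    0    0 
62   0    0    0    0    0    0    0    0    0    0    0    0    0    0    0    0    0    0    0    0    0    0    0    0    0    0    0    0    0    0 
63   0    0    0    0    0    0    0    0    0    0    0    0    0    0    0    0    0    0    0    0    0    0    0    0    0    0    0    0    0    0 
64   0    0    0    0    0    0    0    0   
[... 3844 characters left out ...]
 60   68   63   61   62   63   63   60   59    0    0    0    0    0    0    0    0    0 
90   0    0    0    0    0    0    0    0    0    0   60   62   63   63   59   62   61   58   62    0    0    0    0    0    0    0    0    0    0    0 
91   0    0    0    0    0    0    0    0    0    0    0    0    0    0    0    0    0    0    0    0    0    0    0    0    0    0    0    0    0    0 
92   0    0    0    0    0    0    0    0    0    0    0    0    0    0    0    0    0    0    0    0    0    0    0    0    0    0    0    0    0    0 
93   0    0    0    0    0    0    0    0    0    0    0    0    0    0    0    0    0    0    0    0    0    0    0    0    0    0    0    0    0    0
```

The rod tip is 10 mm inside the bore, at (259.3,76.5) against a predicted (258.8,76.4), and the force is free. I'll go on down.

Request:
servo_tool --increments '[[[0.4,0.4,1,0,0,0],[0.4,0.4,5,0,0,0],[0.4,0.4,11,0,0,0],[0.4,0.4,18,0,0,0],[0.4,0.4,26,0,0,0],[0.4,0.4,34,0,0,0],[0.4,0.4,42,0,0,0],[0.4,0.4,49,0,0,0],[0.4,0.4,53,0,0,0],[0.4,0.4,55,0,0,0]]]'

```text
time: 11.7
tcp_pos: [483.0, -247.4, 131.6]
eef_rot: [0.995, 0.097, 0.003, -0.001]
ft_force: [-0.5, 0.3, -0.7]
width: 9.7
grasp_force: 50.0
```

```bash
python3 look.py 8 75
```

```text
[ 9.155e+01  5.400e-01  1.683e+01 -5.000e-02 -2.000e-01 -5.000e-02] 0.3201822341031857
11.7 [ 483.02507404 -247.37873422  131.57312008] origin [ 573.03073669 -230.12245202  115.23291058] YPR [11.21676975 -0.11353709  0.05778512] F [-0.48064521  0.34186642 -0.67529882] [-0.03898285  0.13036518  0.02181467]
row [-4.100e-01  2.000e-02  4.005e+01 -6.000e-02 -1.100e-01 -1.000e-02]
tip,168,60: [[257.6, 69.4], [257.8, 71.7], [258.7, 82.8]]
bore [[258.5, 78.3], [258.2, 74.1]]
```

Request:
servo_tool --increments '[[[-0.2,0,1,0,0,0],[-0.2,0,5,0,0,0],[-0.2,0,11,0,0,0],[-0.2,0,17,0,0,0],[-0.2,0,24,0,0,0],[-0.2,0,31,0,0,0],[-0.2,0,37,0,0,0],[-0.2,0,42,0,0,0],[-0.2,0,44,0,0,0],[-0.2,0,45,0,0,0]]]'

```text
time: 12.58
tcp_pos: [483.3, -247.3, 87.0]
eef_rot: [0.995, 0.097, 0.003, -0.001]
ft_force: [-0.1, 0.6, -1.9]
width: 9.5
grasp_force: 50.0
```

```bash
python3 look.py 9 60
```

```text
[ 9.157e+01  6.100e-01  1.587e+01 -1.500e-01  5.000e-02 -3.000e-02] 0.30809397601566957
12.5833 [ 483.27772515 -247.34317707   86.98731101] origin [ 573.31285006 -230.15987273   71.64806634] YPR [11.20098913 -0.3785937  -0.04985588] F [-0.11776638  0.62885363 -1.8659217 ] [-0.03470528  0.0899888  -0.04435762]
row [-0.45 -0.08 11.04  0.05 -0.38 -0.03]
tip,168,60: [[256.4, 55.8], [256.8, 60.9], [258.4, 80.1]]
bore [[258.5, 78.2], [258.2, 74.3]]
```

Request:
servo_tool --increments '[[[-0.3,0,1,0,0,0],[-0.3,0,2,0,0,0],[-0.3,0,3.5,0,0,0],[-0.3,0,5,0,0,0],[-0.3,0,6,0,0,0],[-0.3,0,7,0,0,0],[-0.3,0,7.5,0,0,0],[-0.3,0,8,0,0,0],[-0.3,0,8.3,0,0,0],[-0.3,0,8.5,0,0,0]]]'

```text
time: 13.47
tcp_pos: [483.3, -247.5, 79.0]
eef_rot: [0.995, 0.097, 0.003, -0.001]
ft_force: [0.6, -0.7, -2.6]
width: 9.5
grasp_force: 50.0
```

Request:
servo_tool --increments '[[[0,0,0.1,0,0,0],[0,0,0.2,0,0,0],[0,0,0.3,0,0,0],[0,0,0.4,0,0,0],[0,0,0.5,0,0,0],[0,0,0.6,0,0,0],[0,0,0.7,0,0,0],[0,0,0.8,0,0,0],[0,0,0.9,0,0,0],[0,0,1,0,0,0]]]'

```text
time: 14.3
tcp_pos: [483.3, -247.5, 78.0]
eef_rot: [0.995, 0.097, 0.003, -0.001]
ft_force: [-0.2, -0.3, -1.2]
width: 9.5
grasp_force: 50.0
```

Request:
servo_tool --increments '[[[0,0,0.1,0,0,0],[0,0,0.2,0,0,0],[0,0,0.3,0,0,0],[0,0,0.4,0,0,0],[0,0,0.5,0,0,0],[0,0,0.6,0,0,0],[0,0,0.7,0,0,0],[0,0,0.8,0,0,0],[0,0,0.9,0,0,0],[0,0,1,0,0,0]]]'

```text
time: 15.13
tcp_pos: [483.3, -247.5, 77.0]
eef_rot: [0.995, 0.097, 0.003, -0.001]
ft_force: [0.6, -0.7, -1.8]
width: 9.4
grasp_force: 50.0
```

Request:
servo_tool --increments '[[[0,0,0.1,0,0,0],[0,0,0.2,0,0,0],[0,0,0.3,0,0,0],[0,0,0.4,0,0,0],[0,0,0.5,0,0,0],[0,0,0.6,0,0,0],[0,0,0.7,0,0,0],[0,0,0.8,0,0,0],[0,0,0.8,0,0,0],[0,0,0.8,0,0,0]]]'

```text
time: 15.97
tcp_pos: [483.3, -247.5, 76.2]
eef_rot: [0.995, 0.097, 0.003, -0.001]
ft_force: [-0.5, 0.1, -1.3]
width: 9.5
grasp_force: 50.0
```

Request:
servo_tool --increments '[[[0,0,0.1,0,0,0],[0,0,0.2,0,0,0],[0,0,0.3,0,0,0],[0,0,0.4,0,0,0],[0,0,0.5,0,0,0],[0,0,0.6,0,0,0],[0,0,0.6,0,0,0],[0,0,0.6,0,0,0],[0,0,0.6,0,0,0],[0,0,0.6,0,0,0]]]'

```text
time: 16.8
tcp_pos: [483.3, -247.5, 75.6]
eef_rot: [0.995, 0.097, 0.003, -0.001]
ft_force: [-1.1, -0.1, -1.2]
width: 9.6
grasp_force: 50.0
```

```bash
python3 look.py 10 60; python3 - <<'E'
from bench import *
from h import *
# pads seen: expected pads in wrist image, holes expected
s=sense(); ci=camera_info("wrist")
st=np.array([572.8,-230.1,0]); print(proj(np.array([[x,y,14.] for x in(-58,-32,28) for y in(21,-21)])@rz(np.radians(11.23)).T+st,ci).round(1).tolist())
print(holes(cv2.imread("pics/w10.png"),proj(np.array([[x,y,63.] for x in(-58,-32,28) for y in(21,-21)])@rz(np.radians(11.23)).T+st,ci)).round(1).tolist())
E
```

```text
[ 9.159e+01  5.900e-01  1.553e+01  0.000e+00  7.000e-02 -4.000e-02] 0.4210942356683631
16.8 [ 483.25443397 -247.53455886   75.6433539 ] origin [ 573.32053411 -230.34322414   60.6940943 ] YPR [11.20561933 -0.43311714  0.0645603 ] F [-1.09312796 -0.10664316 -1.19474787] [0.00880583 0.05437558 0.06086724]
row [-0.35 -0.32  0.   -0.06 -0.43 -0.02]
tip,168,60: [[255.3, 49.1], [255.9, 55.8], [258.0, 79.1]]
bore [[258.5, 78.2], [258.4, 74.3]]
[[232.5, 158.2], [284.4, 158.1], [231.6, 125.5], [285.1, 125.5], [229.6, 42.8], [286.8, 42.7]]
[[226.5, 171.7], [290.7, 171.5], [224.8, 131.8], [292.3, 131.8], [222.1, 27.2], [294.9, 27.0]]
```

Request:
servo_tool --increments '[[[0,0,0.1,0,0,0],[0,0,0.2,0,0,0],[0,0,0.3,0,0,0],[0,0,0.4,0,0,0],[0,0,0.5,0,0,0],[0,0,0.6,0,0,0],[0,0,0.6,0,0,0],[0,0,0.6,0,0,0],[0,0,0.6,0,0,0],[0,0,0.6,0,0,0]]]'

```text
time: 17.68
tcp_pos: [483.3, -247.5, 75.1]
eef_rot: [0.995, 0.097, 0.003, -0.001]
ft_force: [-0.1, 0.3, 0.3]
width: 9.0
grasp_force: 50.0
```

Request:
servo_tool --increments '[[[0,0,0.1,0,0,0],[0,0,0.2,0,0,0],[0,0,0.3,0,0,0],[0,0,0.4,0,0,0],[0,0,0.5,0,0,0],[0,0,0.5,0,0,0],[0,0,0.5,0,0,0],[0,0,0.5,0,0,0],[0,0,0.5,0,0,0],[0,0,0.5,0,0,0]]]'

```text
time: 18.52
tcp_pos: [483.4, -247.5, 75.1]
eef_rot: [0.995, 0.097, 0.003, -0.001]
ft_force: [-1.8, 1.7, 7.1]
width: 9.6
grasp_force: 50.0
```

```bash
python3 - <<'E'
from bench import *
from h import *
s=sense(); Rw=R.from_quat(s["eef_rot"]); print("F tool",Rw.inv().apply(s["ft_force"]).round(2),"T tool",Rw.inv().apply(s["torque"]).round(3))
E
python3 look.py 11 60
```

```text
F tool [-1.35 -2.   -7.15] T tool [ 0.438 -0.604  0.021]
[ 9.140e+01  6.500e-01  1.577e+01  5.000e-02 -3.000e-01  1.000e-02] 0.4949473565235962
18.5167 [ 483.4274275  -247.45492509   75.07287336] origin [ 573.31974034 -230.35211839   59.90127717] YPR [11.1608059  -0.07102833  0.10523448] F [-1.75866677  1.68308606  7.14123469] [ 0.3128509   0.67700681 -0.01800488]
row [-0.44 -0.27 -0.21 -0.1  -0.07 -0.07]
tip,168,60: [[255.5, 49.4], [256.1, 56.1], [258.0, 79.3]]
bore [[258.6, 78.5], [258.5, 74.2]]
```

Contact, with 7 N upwards. The moment says the load is on the panel end, so the collar end is still slightly high. I'll ease off and pitch that end down a little.

Request:
servo_tool --increments '[[[0,0,-0.2,0,0,0],[0,0,-0.4,0,0,0],[0,0,-0.4,0,-0.1,0],[0,0,-0.4,0,-0.15,0],[0,0,-0.4,0,-0.2,0],[0,0,-0.4,0,-0.25,0],[0,0,-0.4,0,-0.3,0],[0,0,-0.4,0,-0.3,0],[0,0,-0.4,0,-0.3,0],[0,0,-0.4,0,-0.3,0]]]'

```text
time: 19.4
tcp_pos: [483.3, -247.5, 75.1]
eef_rot: [0.995, 0.097, 0.0, -0.001]
ft_force: [-1.1, 1.7, 5.8]
width: 9.7
grasp_force: 50.0
```

```bash
cat > ft.py <<'E'
from bench import *
from h import *
s=sense(); Rw=R.from_quat(s["eef_rot"]); print(s["time"],s["tcp_pos"],"F tool",Rw.inv().apply(s["ft_force"]).round(2),"T tool",Rw.inv().apply(s["torque"]).round(3),(Rw*R.from_euler('x',180,degrees=True)).as_euler('ZYX',degrees=True).round(2))
E
python3 ft.py; python3 look.py 12 60|head -2
```

```text
19.4 [ 483.29422186 -247.5034027    75.0703284 ] F tool [-0.73 -1.87 -5.8 ] T tool [ 0.368 -0.421 -0.048] [11.16 -0.06  0.06]
[ 9.162e+01  6.200e-01  1.545e+01 -1.300e-01  8.000e-02 -3.000e-02] 0.47946455065260807
19.4 [ 483.29422186 -247.5034027    75.0703284 ] origin [ 573.31326502 -230.35575251   59.7225294 ] YPR [11.19244372 -0.14277378 -0.06934504] F [-1.08007572  1.6897495   5.79728717] [0.27932639 0.48461363 0.04931999]
```

Request:
servo_tool --increments '[[[0,0,-0.1,0,0,0],[0,0,-0.2,0,-0.05,0],[0,0,-0.2,0,-0.1,0],[0,0,-0.2,0,-0.2,0],[0,0,-0.2,0,-0.3,0],[0,0,-0.2,0,-0.4,0],[0,0,-0.2,0,-0.4,0],[0,0,-0.2,0,-0.4,0],[0,0,-0.2,0,-0.4,0],[0,0,-0.2,0,-0.4,0]]]'

```text
time: 20.28
tcp_pos: [483.1, -247.5, 75.1]
eef_rot: [0.995, 0.097, -0.003, -0.0]
ft_force: [-2.9, 1.4, 3.5]
width: 9.3
grasp_force: 50.0
```

```bash
python3 ft.py; python3 look.py 13 60|head -2
```

```text
20.2833 [ 483.11846415 -247.53454901   75.08759916] F tool [-2.57 -1.92 -3.49] T tool [ 0.308 -0.368 -0.032] [11.17  0.35  0.07]
[ 9.193e+01  6.800e-01  1.488e+01 -1.000e-01  3.100e-01 -1.000e-02] 0.6149713166128663
20.2833 [ 483.11846415 -247.53454901   75.08759916] origin [ 573.34867645 -230.39725292   59.64554564] YPR [11.17159797  0.043826   -0.03271601] F [-2.87440994  1.3839045   3.50507489] [0.23149725 0.42083643 0.03023115]
```

The plate stays at pitch 0.04° and height about 60 mm while the tool pitches, so it now bears on both the collar and the panel. I'll ease the grip, then open.

Request:
servo_tool --increments '[[[0,0,-0.1,0,0,0],[0,0,-0.1,0,0,0],[0,0,-0.1,0,0,0],[0,0,-0.1,0,0,0],[0,0,-0.1,0,0,0],[0,0,-0.1,0,0,0],[0,0,-0.1,0,0,0],[0,0,-0.1,0,0,0],[0,0,-0.1,0,0,0],[0,0,-0.1,0,0,0]]]' --squeeze 5

```text
time: 21.17
tcp_pos: [483.5, -247.5, 75.2]
eef_rot: [0.995, 0.097, -0.003, -0.0]
ft_force: [-1.3, -0.6, -1.5]
width: 9.7
grasp_force: 5.0
```

Request:
servo_tool --increments '[[[0,0,0,0,0,0],[0,0,0,0,0,0],[0,0,0,0,0,0],[0,0,0,0,0,0],[0,0,0,0,0,0],[0,0,0,0,0,0],[0,0,0,0,0,0],[0,0,0,0,0,0],[0,0,0,0,0,0],[0,0,0,0,0,0]]]' --jaw -0.3

```text
time: 22.0
tcp_pos: [483.3, -247.5, 75.2]
eef_rot: [0.995, 0.097, -0.003, -0.0]
ft_force: [-0.4, 0.3, -0.5]
width: 57.0
grasp_force: 0.0
```

```bash
python3 ft.py; python3 look.py 14 60; python3 - <<'E'
from bench import *
from h import *
s=sense(); print(s["width"]); w=cv2.imread("pics/w14.png"); ci=camera_info("wrist")
st=np.array([572.8,-230.1,0]); v=cv2.resize(w,(768,576))
for z,col in((14,(0,0,255)),(63,(0,255,255))):
  for p in proj(np.array([[x,y,z] for x in(-58,-32,28) for y in(21,-21)])@rz(np.radians(11.23)).T+st,ci): cv2.drawMarker(v,tuple(int(k*1.5) for k in p),col,0,10,1)
cv2.imwrite("pics/z.png",v)
E
```

```text
22.0 [ 483.25813881 -247.50873362   75.21228926] F tool [-0.39 -0.34  0.46] T tool [ 0.015 -0.012 -0.018] [11.16  0.34  0.07]
[ 9.205e+01  7.500e-01  1.510e+01 -1.100e-01  3.000e-01 -2.000e-02] 0.47988857414196673
22.0 [ 483.25813881 -247.50873362   75.21228926] origin [ 573.61788277 -230.42626451   59.56988145] YPR [11.1810441   0.03470349 -0.03884029] F [-0.44752694  0.25600957 -0.45983076] [0.01288679 0.01525449 0.01801162]
row [-0.75 -0.39 -0.37  0.04  0.03 -0.05]
tip,168,60: [[255.3, 54.1], [255.9, 59.6], [258.0, 78.6]]
bore [[258.8, 77.4], [258.5, 73.6]]
56.755100669118704
```

Released, and the plate lies level. I'll draw back upwards.

Request:
servo_tool --increments '[[[0,0,-5,0,0,0],[0,0,-15,0,0,0],[0,0,-30,0,0,0],[0,0,-50,0,0,0],[0,0,-75,0,0,0],[0,0,-100,0,0,0],[0,0,-125,0,0,0],[0,0,-145,0,0,0],[0,0,-160,0,0,0],[0,0,-165,0,0,0]]]'

```text
time: 22.88
tcp_pos: [485.7, -247.9, 243.9]
eef_rot: [0.995, 0.097, -0.001, 0.001]
ft_force: [0.0, -0.2, -0.4]
width: 57.1
grasp_force: 0.0
```

```bash
python3 - <<'E'
from bench import *
from h import *
s=sense(); ci=camera_info("wrist"); w=camera("wrist"); sc=camera("scene"); print(s["tcp_pos"],s["ft_force"])
st=np.array([572.8,-230.1,0]); v=w.copy(); v=cv2.resize(w[0:250,140:390],(600,600),interpolation=cv2.INTER_CUBIC)
for z,col in((14,(0,0,255)),(63,(0,255,255))):
  for p in proj(np.array([[x,y,z] for x in(-58,-32,28) for y in(21,-21)]+[[0,0,180 if z>20 else 60]])@rz(np.radians(11.23)).T+st,ci): cv2.drawMarker(v,tuple(int(k) for k in (p-[140,0])*2.4),col,0,10,1)
out=np.hstack([v,cv2.resize(sc[90:290,120:187],(200,600))]); cv2.imwrite("pics/z2.png",out)
o2=cv2.resize(sc[110:290,90:230],(200,257)); out[:257,600:]=o2; out[257:,600:]=0; cv2.imwrite("pics/z2.png",out)
print([(d["box"],d["conf"]) for t in("reagent","pot","tips") for d in spot_in("scene",t)[:1]])
E
```

```text
[ 485.71471    -247.86595888  243.9303048 ] [ 0.01403652 -0.24671428 -0.36235919]
[([262.8, 220.8, 17.0, 26.7], 0.63), ([281.6, 288.4, 24.5, 29.6], 0.95), ([242.9, 185.9, 34.2, 33.2], 0.69)]
```

View pics/z2.png

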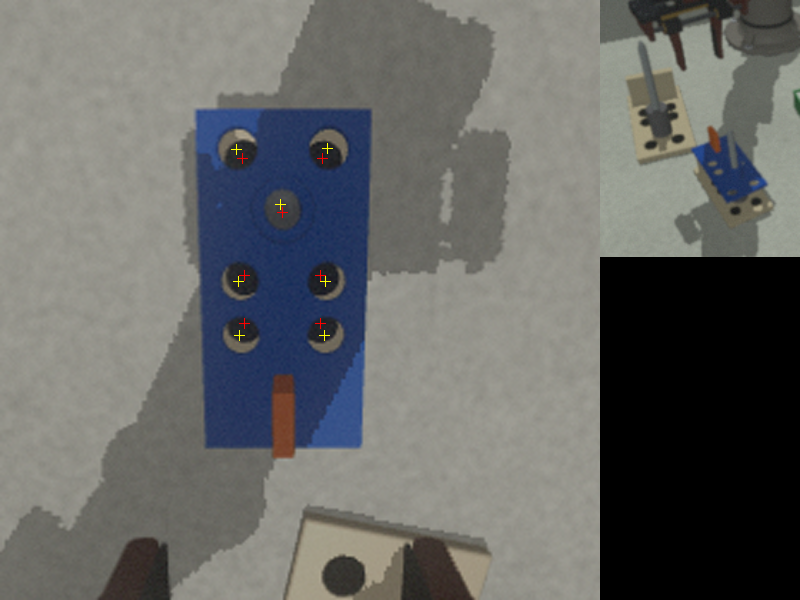

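The last picture shows the plate flat on the small stand. Its holes, at (238,149) through (324,334), are within about 1 mm of the markers, the pads show straight below, the rod is through the bore at (283,208), and the gripper is clear. The bottle and pot have not moved. The box's network detection is looser, but nothing came near it. I'll hand in.

```bash
python3 -c "
from bench import *
print(finish_job())"
```

```text
the job is handed in; nothing more can be done
None
```

The blue tube plate is threaded on the rod of the small stand and lies flat on the collar and end panel, with its holes within about 1 mm of the pads; the gripper let go and drew back clear, and I handed the job in at about 23 s (no verdict was returned).

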